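# Turn the pantry carousel until the knob-lidded jar faces the pointer

## Task

Turn the pantry carousel by pushing the pegs on its rim with the fingertips, gently, until the squat jar with the ball knob on its lid stands squarely behind the fixed pointer at the front of the stand. Do not touch, lift or tip any of the things standing on the tray or beside it: they ride round on the tray, each on its own place. Then let go and leave the tray at rest.

Things in the scene. Friction and masses are not known exactly. Their poses are not given: they have to be found in the camera images.
- stand: The carousel's steel stand, fixed to the table. Origin on the table at the turning axis; z up; its front is its own -x axis, where a low tongue 50 mm wide reaches 210 mm from the axis and carries the pointer. Its place and yaw differ from start to start; its front is within about 0.5 rad of facing the robot.
- pointer (a point): The fixed pointer: centre of the top of a dark steel block of 32 mm square section standing corner-first on the stand's tongue, 165 mm in front of the turning axis, top 34 mm above the table (lower than the tray).
- tray_top (a point): Centre of the top face of the round white tray (270 mm across, 15 mm thick, top 45 mm above the table), on the turning axis; turns with it, z up. Six upright wooden pegs, 20 mm in diameter, stand on the rim 120 mm from the axis, at 30, 90, 150, 210, 270 and 330 degrees from the tray's own x axis (counter-clockwise from above); they rise 30 mm above the tray's face.
- tray (a joint): Angle turned by the tray since the start, rad, 0 at the start, positive counter-clockwise from above; range -12.6 to 12.6. It turns either way on a bearing with light friction (about 1.5 N at a peg turns it) and stops soon after the push stops.
- knob_jar_mid (a point): Middle, 36 mm above its foot, of the wanted jar: squat glass jar 58 mm in diameter with a flat wooden lid and a 20 mm wooden ball knob, 73 mm high in all. Stands loose on the tray, about 48 mm from the axis, z up.
- slim_jar_mid (a point): Middle, 36 mm above its foot, of a slim glass jar 39 mm in diameter, 73 mm high, with a flat metal cap. Loose on the tray, about 48 mm from the axis.
- square_tin_mid (a point): Middle, 35 mm above its foot, of a rectangular metal tin 40 x 48 mm, 70 mm high. Loose on the tray, about 48 mm from the axis.
- ramekin_mid (a point): Middle, 20 mm above its foot, of an open earthenware cup, 56 mm in diameter, 40 mm high. Loose on the tray, about 48 mm from the axis.
- big_can_mid (a point): Middle, 52 mm above its foot, of a can 74 mm in diameter and 105 mm high, loose on the table to the left of the carousel.
Not all that is in view belongs to the job. Leave any pink look-alike of the part that bears knob_jar_mid alone. What is shaped like the part that bears slim_jar_mid but black is not meant.

How it is judged:
By the outcome, as a careful person would: the job done as asked, in the order asked, and still so for the second after the job is handed in, with the robot touching nothing.
It also fails if it takes over 48 s, if anything falls off the work surface, if the arm or the gripper's body presses on something with over 40 N, if the wrist force passes 120 N, or if a joint passes its speed limit or range.

## Robot

A 6-joint arm with a two-finger parallel gripper is mounted at the origin on the work surface. World frame = base frame: x ahead of the robot, y to its left, z up, the work surface at z = 0. Lengths are in m, angles in rad, forces in N, time in s.
With the tool pointing down it reaches from about 0.3 to 0.85 m from the base axis. Payload 4.2 kg.
Tool frame: the origin (TCP) lies on the mounting face of the last link; the fingertips stand 191 mm ahead of it and the grasp point (between the pads) lies 172 mm ahead of it (arm.tip_reach is the z of the fingertips in the tool frame, in m); z points along the fingers, y is the line along which they close (so a half turn about z gives the same grasp; the last joint's range is limited). The gripper opens to 91 mm and grips with 3 to 60 N. Pads are 32 mm wide; open, the fingers measure 118 mm over their backs; the gripper's body (76 mm by 178 mm) begins 60 mm behind the grasp point.
Start: joints at [-1.331, 0.32, 1.565, -0, 1.257, -0.02], TCP at [0.148, -0.556, 0.405] pointing down, gripper open.
Joint ranges: [-3.11, 3.11], [-0.84, 2.01], [0.21, 2.61], [-1.34, 4.49], [0.05, 2.63], [-2.56, 2.56]. Speed limits (rad/s): [2.57, 2.57, 3.14, 3.14, 3.14, 3.14].

## Interface

Orientations are given as a rotation vector (axis times angle).
In Python, from workcell import arm, vision, job, models gives the robot as it stands.
- The arm moves only by the shell command python3 -m crank 'ROWS' [FORCE]. ROWS is JSON, a list of rows, each a list of 3 entries, a list of its own where there are three numbers: the closure, from 0 (fully open) to 1 (shut), then the shift along the world's x, y, z in m, then the turn about the world's z in degrees. A call has 1 to 10 rows; each row is the pose to reach, as a shift and turn from the pose commanded when the call began; what a row does not reach only later rows make up. A row lasts 1/8 s, in which the tool goes at most 62.5 mm and 10.7 degrees, less where a joint would pass 70% of its speed; a pose out of reach is approached as far as the arm can. A call with a gripper value outside its range is refused whole. The fingers move at their own pace and stop on an object; FORCE is the grip in N (left out, the last holds). Time passes only in rows, so rows that repeat a pose let the fingers close. It gives the time, the measured TCP pose, the force, the opening and the grip force at its end, in the units of the state.
- arm.get_obs(): the state, without advancing time (a new reading comes with each control period).
- vision.snapshot(name): name is "scene" or "top" or "wrist"; returns a dict with "frame" (480x640x3 uint8, red, green, blue), "K" (3x3 intrinsics, pixels), "rvec" (rotation vector, rad) and "tvec" (3), from world to camera coordinates, as OpenCV has them; the wrist camera has in their place "mount" (4x4, takes a point from camera to tool coordinates, whose origin is the TCP and whose axes are the flange's). Camera axes: x right, y down, z forward; pixel columns grow to the right and rows downward; lengths in m; the calibration is good to about 2 mm. A picture is of the moment at which its call begins: read the wrist's pose just before it. There is no depth.
- job.job_done(): hands the job in; it is judged then, once.
Trained networks look in a picture, given as the dict that the camera call returned (one of the last four; its "shot" number tells which), for a name from the list of things; names that differ only in an ending like _2 or _b are one class to them, and where a whole thing is asked for, a point or a joint stands for the part that bears it (a point fixed in the world has none). Each returns a list of dicts, best first, with "conf" (0 to 1); they miss things now and then, are a little off and sometimes report something else, mostly with a low value. They report only what shows in the picture. A call takes as long as a camera call. They do not tell look-alikes from the thing itself.
- models.spot_in(name, picture): "extent" ([centre column, centre row, width, height] in pixels, round what is visible of it).
- models.tip_of(name, picture): "centre" ([row, column] in pixels: a listed point, or the origin of a listed thing).
The state is a dict: "t": time; "qpos": joint angles; "qd": joint speeds; "tau": joint torques, N m; "position": TCP position; "orientation": TCP orientation; "wrist_force": force on the tool from outside, world axes, zero at the start; "ft_torque": the same for the moment, N m; "finger_gap": finger opening in m; "grasp_force": force on a finger pad.
Only numpy, scipy, OpenCV 4.12 (cv2) and the standard library are available. Lean on these libraries where they do the work, as an engineer would, in place of code of your own. Each camera call takes 0.05 s, during which the arm holds its last target. There are 200 camera calls.

## Working session

There is one attempt and no reset: what is moved stays moved. The work goes in short steps, Python scripts to look and compute and a shell command to move; the robot and the scene stay as the last step left them, time stands still between calls to the robot, and variables do not carry over. Pictures are saved under pics/ and viewed, at most 10 in all, crops included, and the job is handed in when it is done.

```bash
mkdir -p pics
cat > h.py <<'E'
import numpy as np, cv2
from workcell import arm, vision, job, models
def ray(p,uv,z):
    R=cv2.Rodrigues(np.array(p["rvec"],float))[0];t=np.array(p["tvec"],float).ravel()
    d=R.T@np.linalg.inv(p["K"])@np.array([uv[0],uv[1],1.]);c=-R.T@t
    return c+d*(z-c[2])/d[2]
def proj(p,X):
    return cv2.projectPoints(np.array(X,float).reshape(-1,3),np.array(p["rvec"],float),np.array(p["tvec"],float),np.array(p["K"],float),None)[0].reshape(-1,2)
Z=dict(stand=0,pointer=.034,tray_top=.045,knob_jar_mid=.081,slim_jar_mid=.081,square_tin_mid=.080,ramekin_mid=.065,big_can_mid=.052)
def find(p):
    for n,z in Z.items():
        for r in models.tip_of(n,p)[:3]:
            v,u=r["centre"];print(n,round(r["conf"],2),[round(u),round(v)],ray(p,(u,v),z).round(3))
E
python3 - <<'E'
from h import *
for c in ("top","scene"):
    p=vision.snapshot(c);print(c);find(p);cv2.imwrite(f"pics/{c}1.png",p["frame"][:,:,::-1])
E
```

```text
top
pointer 0.57 [391, 263] [ 0.4   -0.091  0.034]
knob_jar_mid 0.91 [376, 165] [ 0.607 -0.055  0.081]
knob_jar_mid 0.87 [275, 179] [0.579 0.158 0.081]
slim_jar_mid 0.88 [431, 312] [ 0.299 -0.164  0.081]
slim_jar_mid 0.56 [404, 201] [ 0.53  -0.112  0.081]
square_tin_mid 0.68 [408, 168] [ 0.599 -0.122  0.08 ]
ramekin_mid 0.78 [372, 202] [ 0.531 -0.048  0.065]
big_can_mid 0.58 [184, 215] [0.507 0.356 0.052]
scene
pointer 0.8 [229, 211] [ 0.397 -0.098  0.034]
knob_jar_mid 0.69 [323, 330] [0.628 0.179 0.081]
knob_jar_mid 0.66 [183, 270] [ 0.602 -0.058  0.081]
slim_jar_mid 0.62 [217, 170] [ 0.347 -0.148  0.081]
slim_jar_mid 0.59 [177, 230] [ 0.526 -0.119  0.081]
square_tin_mid 0.62 [148, 259] [ 0.602 -0.121  0.08 ]
ramekin_mid 0.78 [213, 250] [ 0.53  -0.05   0.065]
ramekin_mid 0.36 [183, 272] [ 0.592 -0.068  0.065]
big_can_mid 0.72 [466, 315] [0.497 0.352 0.052]
```

View pics/top1.png

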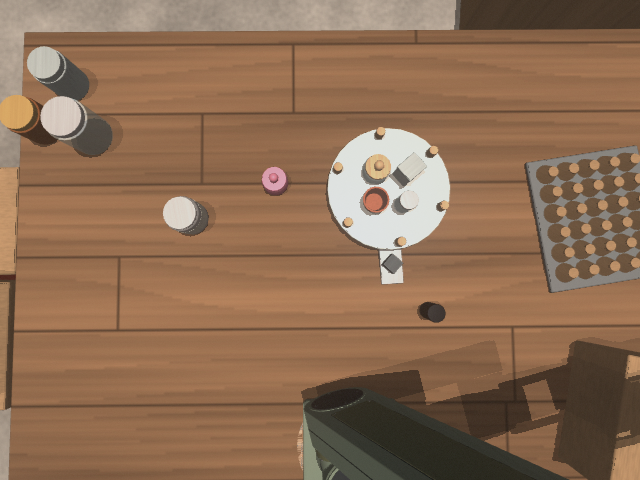

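View pics/scene1.png

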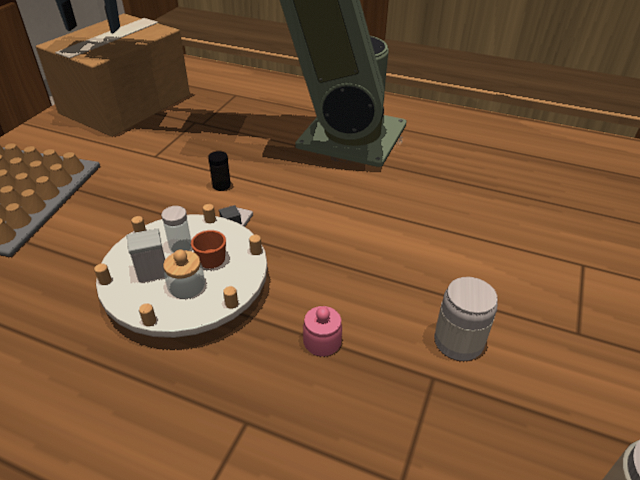

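Candidates: the jar with a wooden lid on the tray at top (376,165), and the pink look-alike on the table at (275,179). By description I want the tray one. Next: a crop check, plus the tray centre, the pegs and the lid.

Run:
```python
from h import *
from scipy.optimize import least_squares
p=vision.snapshot("top");f=p["frame"];hsv=cv2.cvtColor(f,cv2.COLOR_RGB2HSV)
cv2.imwrite("pics/crop1.png",cv2.resize(f[115:295,310:470,::-1],None,fx=3.3,fy=3.3,interpolation=cv2.INTER_CUBIC))
m=((hsv[...,1]<45)&(hsv[...,2]>185)).astype(np.uint8);m[:,:300]=0;m[:,470:]=0;m[:120]=0;m[249:]=0
c=max(cv2.findContours(m,0,1)[0],key=cv2.contourArea)
h=cv2.convexHull(c).reshape(-1,2)
P=np.array([ray(p,q,.045)[:2] for q in h])
s=least_squares(lambda a:np.hypot(*(P-a[:2]).T)-a[2],[.56,-.08,.135],loss="soft_l1",f_scale=.002).x
print("tray centre,r",s.round(4))
for q in [(381,130),(434,149),(446,204),(402,239),(348,221),(337,166)]:
    X=ray(p,q,.075)[:2];d=X-s[:2];print(q,X.round(3),np.hypot(*d).round(3),np.degrees(np.arctan2(d[1],d[0])).round(1))
X=ray(p,(378.5,163.5),.118)[:2]  # knob
for X in (ray(p,(379,164),.112)[:2],np.array([.605,-.0565]),np.array([.399,-.0945])):
    d=X-s[:2];print(X.round(3),np.hypot(*d).round(3),np.degrees(np.arctan2(d[1],d[0])).round(1))
R=cv2.Rodrigues(np.array(arm.get_obs()["orientation"]))[0];print(R.round(2),arm.get_obs()["finger_gap"],arm.tip_reach)
```

```text
tray centre,r [ 0.5644 -0.0866  0.1329]
(381, 130) [ 0.684 -0.068] 0.121 8.9
(434, 149) [ 0.642 -0.18 ] 0.121 -50.4
(446, 204) [ 0.524 -0.202] 0.123 -109.4
(402, 239) [ 0.45  -0.108] 0.116 -169.5
(348, 221) [0.489 0.005] 0.119 129.3
(337, 166) [0.607 0.027] 0.121 69.6
[ 0.602 -0.057] 0.048 38.9
[ 0.605 -0.056] 0.051 36.6
[ 0.399 -0.094] 0.166 -177.3
[[ 0.97  0.26  0.  ]
 [ 0.26 -0.97 -0.  ]
 [-0.    0.   -1.  ]] 0.09098750527474775 0.1908
```

View pics/crop1.png

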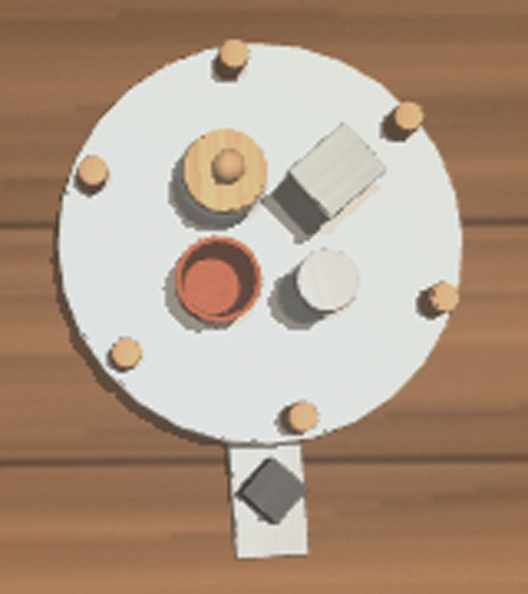

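The crop confirms the jar with the flat wooden lid and ball knob at crop (225,168). It stands between two pegs at the back left, and the pointer is at (272,490). The tray has to turn about +145°. I'll straddle the front peg (402,239) with half-open fingers and push it round counter-clockwise.

```bash
python3 -m crank '[[0.5,[0.3,0.448,0],-5],[0.5,[0.3,0.448,0],-5],[0.5,[0.3,0.448,0],-5],[0.5,[0.3,0.448,0],-5],[0.5,[0.3,0.448,0],-5],[0.5,[0.3,0.448,0],-5],[0.5,[0.3,0.448,0],-5],[0.5,[0.3,0.448,0],-5],[0.5,[0.3,0.448,0],-5],[0.5,[0.3,0.448,0],-5]]'
python3 - <<'E'
from h import *
o=arm.get_obs();R=cv2.Rodrigues(np.array(o["orientation"]))[0];t=np.array(o["position"])
print(t.round(4),"yaw y",np.degrees(np.arctan2(R[1,1],R[0,1])).round(1),o["qpos"],o["finger_gap"],o["t"])
p=vision.snapshot("wrist");M=np.array(p["mount"]);f=p["frame"].copy()
T=np.eye(4);T[:3,:3]=R;T[:3,3]=t;W=np.linalg.inv(T@M);p["rvec"]=cv2.Rodrigues(W[:3,:3])[0];p["tvec"]=W[:3,3]
for k in range(6):
    a=np.radians(9.7+60*k);X=[.565+.12*np.cos(a),-.087+.12*np.sin(a),.075]
    if (W[:3,:3]@X+W[:3,3])[2]>.02:
        u=proj(p,X)[0];print(k,u.round());cv2.circle(f,tuple(int(x) for x in u),5,(0,0,255),2) if abs(u).max()<1000 else 0
cv2.imwrite("pics/w1.png",f[:,:,::-1])
E
```

```text
t: 2.2
position: [0.4488, -0.1058, 0.4048]
orientation: [-3.129, -0.278, -0.001]
wrist_force: [-0.6, 0.0, 0.6]
finger_gap: 0.0454
grasp_force: 0.0
[ 0.4488 -0.1058  0.4048] yaw y -79.9 [-2.56622982e-01  1.39564429e-01  1.80758179e+00  2.41699434e-04
  1.19403580e+00  1.13717496e+00] 0.045359880557185935 2.2
0 [ 320. -124.]
1 [170. -21.]
2 [184. 155.]
3 [317. 231.]
4 [451. 157.]
5 [468. -19.]
```

View pics/w1.png

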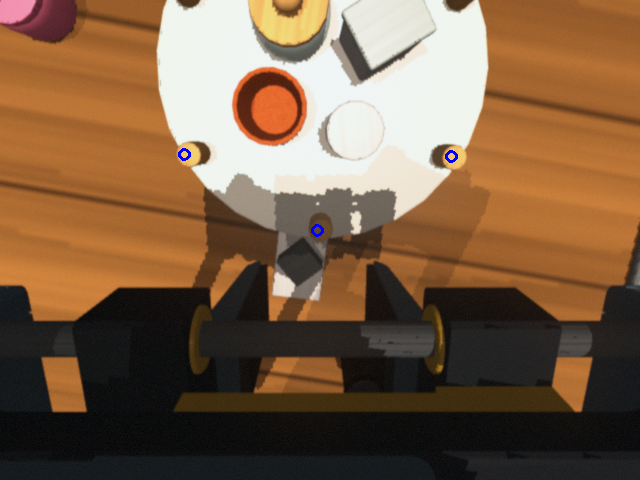

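The wrist view shows the front peg at (319,222), midway between the fingers' planes, within about 3 mm of the estimate. Now I'll descend around it.

```bash
python3 -m crank '[[0.5,[-0.004,-0.004,-0.05],0],[0.5,[-0.004,-0.004,-0.09],0],[0.5,[-0.004,-0.004,-0.12],0],[0.5,[-0.004,-0.004,-0.14],0],[0.5,[-0.004,-0.004,-0.157],0],[0.5,[-0.004,-0.004,-0.157],0]]'
python3 - <<'E'
from h import *
o=arm.get_obs();t=np.array(o["position"]);c=np.array([.565,-.089])
d=t[:2]-c;a=np.arctan2(d[1],d[0]);print(np.hypot(*d),np.degrees(a))
for k in range(0,160,5):
    b=a+np.radians(k);s=c+.123*np.array([np.cos(b),np.sin(b)])-t[:2];print(k,s.round(3))
E
```

```text
t: 3.0
position: [0.4427, -0.1126, 0.247]
orientation: [-3.129, -0.268, 0.005]
wrist_force: [0.1, -0.3, -0.2]
finger_gap: 0.0457
grasp_force: 0.0
0.12451781040763321 -169.0516413817031
0 [0.001 0.   ]
5 [ 0.004 -0.01 ]
10 [ 0.007 -0.02 ]
15 [ 0.012 -0.03 ]
20 [ 0.017 -0.04 ]
25 [ 0.023 -0.049]
30 [ 0.029 -0.057]
35 [ 0.037 -0.065]
40 [ 0.045 -0.072]
45 [ 0.053 -0.078]
50 [ 0.063 -0.084]
55 [ 0.072 -0.089]
60 [ 0.082 -0.093]
65 [ 0.092 -0.096]
70 [ 0.103 -0.098]
75 [ 0.114 -0.099]
80 [ 0.124 -0.099]
85 [ 0.135 -0.099]
90 [ 0.146 -0.097]
95 [ 0.156 -0.095]
100 [ 0.166 -0.091]
105 [ 0.176 -0.087]
110 [ 0.186 -0.082]
115 [ 0.194 -0.076]
120 [ 0.203 -0.069]
125 [ 0.211 -0.062]
130 [ 0.218 -0.054]
135 [ 0.224 -0.045]
140 [ 0.23  -0.036]
145 [ 0.235 -0.026]
150 [ 0.239 -0.017]
155 [ 0.242 -0.006]
```

```bash
python3 -m crank '[[0.5,[0.002,-0.006,0],3],[0.5,[0.004,-0.012,0],6],[0.5,[0.007,-0.018,0],9],[0.5,[0.009,-0.024,0],12],[0.5,[0.012,-0.03,0],15],[0.5,[0.015,-0.036,0],18],[0.5,[0.018,-0.042,0],21],[0.5,[0.022,-0.047,0],24],[0.5,[0.025,-0.052,0],27],[0.5,[0.029,-0.057,0],30]]'
python3 - <<'E'
from h import *
o=arm.get_obs();t=np.array(o["position"]);c=np.array([.565,-.089])
d=t[:2]-c;a=np.arctan2(d[1],d[0]);print(np.hypot(*d),np.degrees(a))
p=vision.snapshot("top");find(p)
for k in range(0,126,4):
    b=np.radians(-139+k);s=.123*np.array([np.cos(b)-np.cos(np.radians(-139)),np.sin(b)-np.sin(np.radians(-139))]);print(k,s.round(3))
E
```

```text
t: 4.25
position: [0.4723, -0.1694, 0.2487]
orientation: [2.953, 1.072, 0.001]
wrist_force: [-0.7, 1.9, 0.1]
finger_gap: 0.0457
grasp_force: 0.6
0.12266047183785922 -139.05604031203455
pointer 0.85 [391, 264] [ 0.399 -0.091  0.034]
tray_top 0.63 [390, 188] [ 0.565 -0.091  0.045]
knob_jar_mid 0.76 [372, 176] [ 0.583 -0.045  0.081]
knob_jar_mid 0.75 [275, 178] [0.582 0.159 0.081]
slim_jar_mid 0.96 [412, 193] [ 0.547 -0.129  0.081]
slim_jar_mid 0.95 [429, 313] [ 0.297 -0.16   0.081]
slim_jar_mid 0.57 [401, 164] [ 0.609 -0.107  0.081]
square_tin_mid 0.71 [399, 160] [ 0.616 -0.105  0.08 ]
square_tin_mid 0.52 [395, 265] [ 0.396 -0.091  0.08 ]
ramekin_mid 0.75 [378, 205] [ 0.523 -0.061  0.065]
big_can_mid 0.89 [183, 213] [0.511 0.359 0.052]
0 [0. 0.]
4 [ 0.006 -0.006]
8 [ 0.012 -0.012]
12 [ 0.019 -0.018]
16 [ 0.026 -0.022]
20 [ 0.033 -0.027]
24 [ 0.041 -0.031]
28 [ 0.049 -0.034]
32 [ 0.057 -0.037]
36 [ 0.065 -0.039]
40 [ 0.074 -0.041]
44 [ 0.082 -0.042]
48 [ 0.091 -0.042]
52 [ 0.099 -0.042]
56 [ 0.108 -0.041]
60 [ 0.116 -0.04 ]
64 [ 0.125 -0.038]
68 [ 0.133 -0.036]
72 [ 0.141 -0.033]
76 [ 0.149 -0.029]
80 [ 0.156 -0.025]
84 [ 0.163 -0.02 ]
88 [ 0.17  -0.015]
92 [ 0.177 -0.009]
96 [ 0.183 -0.003]
100 [0.188 0.003]
104 [0.194 0.01 ]
108 [0.198 0.017]
112 [0.202 0.025]
116 [0.206 0.033]
120 [0.209 0.041]
124 [0.212 0.049]
```

```bash
python3 -m crank '[[0.5,[0.006,-0.006,0],4],[0.5,[0.012,-0.012,0],8],[0.5,[0.019,-0.018,0],12],[0.5,[0.026,-0.022,0],16],[0.5,[0.033,-0.027,0],20],[0.5,[0.041,-0.031,0],24],[0.5,[0.049,-0.034,0],28],[0.5,[0.057,-0.037,0],32],[0.5,[0.065,-0.039,0],36],[0.5,[0.074,-0.041,0],40]]'; python3 -m crank '[[0.5,[0.008,-0.001,0],4],[0.5,[0.017,-0.001,0],8],[0.5,[0.025,-0.001,0],12],[0.5,[0.034,0,0],16],[0.5,[0.042,0.001,0],20],[0.5,[0.051,0.003,0],24],[0.5,[0.059,0.005,0],28],[0.5,[0.067,0.008,0],32],[0.5,[0.075,0.012,0],36],[0.5,[0.082,0.016,0],40]]'
python3 - <<'E'
from h import *
o=arm.get_obs();t=np.array(o["position"]);c=np.array([.565,-.089])
d=t[:2]-c;a=np.degrees(np.arctan2(d[1],d[0]));print(np.hypot(*d),a)
p=vision.snapshot("top");find(p);cv2.imwrite("pics/t3.png",cv2.resize(p["frame"][100:300,280:500,::-1],None,fx=3,fy=3,interpolation=cv2.INTER_CUBIC))
for k in range(0,50,3):
    b=np.radians(a+k);s=.123*np.array([np.cos(b)-np.cos(np.radians(a)),np.sin(b)-np.sin(np.radians(a))]);print(k,s.round(3))
E
```

```text
t: 5.95
position: [0.5463, -0.2096, 0.2475]
orientation: [-2.405, -2.019, 0.002]
wrist_force: [-1.4, 0.5, 0.5]
finger_gap: 0.0456
grasp_force: 0.7
t: 7.2
position: [0.6286, -0.1936, 0.2474]
orientation: [-1.569, -2.72, 0.002]
wrist_force: [-1.6, -0.5, 0.3]
finger_gap: 0.0457
grasp_force: 0.7
0.12237923578836608 -58.70796498178716
pointer 0.56 [392, 267] [ 0.392 -0.094  0.034]
tray_top 0.91 [392, 187] [ 0.566 -0.094  0.045]
knob_jar_mid 0.79 [376, 201] [ 0.53  -0.053  0.081]
knob_jar_mid 0.61 [275, 181] [0.574 0.158 0.081]
slim_jar_mid 0.77 [403, 168] [ 0.599 -0.111  0.081]
square_tin_mid 0.59 [374, 170] [ 0.596 -0.05   0.08 ]
ramekin_mid 0.56 [406, 197] [ 0.54  -0.12   0.065]
ramekin_mid 0.37 [374, 170] [ 0.6   -0.052  0.065]
big_can_mid 0.77 [184, 214] [0.511 0.357 0.052]
0 [0. 0.]
3 [0.005 0.003]
6 [0.011 0.007]
9 [0.016 0.011]
12 [0.02  0.016]
15 [0.025 0.02 ]
18 [0.029 0.025]
21 [0.033 0.03 ]
24 [0.037 0.035]
27 [0.041 0.04 ]
30 [0.044 0.046]
33 [0.047 0.052]
36 [0.05  0.058]
39 [0.052 0.064]
42 [0.054 0.07 ]
45 [0.056 0.076]
48 [0.057 0.082]
```

View pics/t3.png

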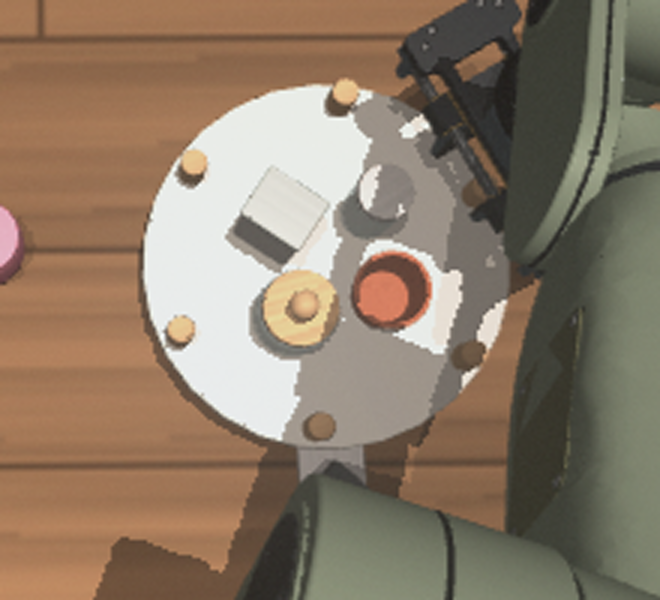

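The tray shows the knob jar's lid at crop (300,308), moving round to the front left. Pegs are visible at (345,93), (193,164), (180,330), (468,354) and (320,426). Measuring the angle left to turn.

Run:
```python
from h import *
p=vision.snapshot("top");c=np.array([.565,-.088])
def an(q,z,n):
    X=ray(p,(280+q[0]/3,100+q[1]/3),z)[:2];d=X-c;print(n,X.round(3),np.hypot(*d).round(3),np.degrees(np.arctan2(d[1],d[0])).round(1))
for q in [(345,93),(193,164),(180,330),(468,354),(320,426)]: an(q,.075,"peg")
an((299,307),.098,"lid");an((304,304),.112,"knob")
```

```text
peg [ 0.681 -0.098] 0.117 -4.8
peg [0.631 0.011] 0.119 56.3
peg [0.513 0.022] 0.121 115.5
peg [ 0.494 -0.18 ] 0.116 -127.4
peg [ 0.444 -0.076] 0.121 174.1
lid [ 0.525 -0.059] 0.05 143.8
knob [ 0.525 -0.06 ] 0.049 145.0
```

```bash
python3 -m crank '[[0.5,[0.007,0.004,0],4],[0.5,[0.014,0.01,0],8],[0.5,[0.02,0.016,0],12],[0.5,[0.026,0.022,0],16],[0.5,[0.032,0.028,0],20],[0.5,[0.037,0.035,0],24],[0.5,[0.042,0.042,0],28],[0.5,[0.045,0.048,0],31],[0.5,[0.048,0.054,0],34],[0.5,[0.05,0.058,0],36]]'
python3 - <<'E'
from h import *
p=vision.snapshot("top");find(p);cv2.imwrite("pics/t4.png",cv2.resize(p["frame"][100:300,280:500,::-1],None,fx=3,fy=3,interpolation=cv2.INTER_CUBIC))
E
```

```text
t: 8.95
position: [0.6787, -0.1358, 0.2477]
orientation: [-0.654, -3.072, 0.001]
wrist_force: [-0.5, -0.7, 0.1]
finger_gap: 0.0457
grasp_force: 0.7
tray_top 0.76 [392, 187] [ 0.567 -0.095  0.045]
knob_jar_mid 0.92 [277, 177] [0.583 0.154 0.081]
knob_jar_mid 0.72 [393, 189] [ 0.556 -0.089  0.081]
knob_jar_mid 0.67 [393, 207] [ 0.517 -0.089  0.081]
slim_jar_mid 0.96 [389, 161] [ 0.615 -0.083  0.081]
square_tin_mid 0.79 [370, 186] [ 0.563 -0.041  0.08 ]
ramekin_mid 0.85 [406, 186] [ 0.566 -0.122  0.065]
```

View pics/t4.png

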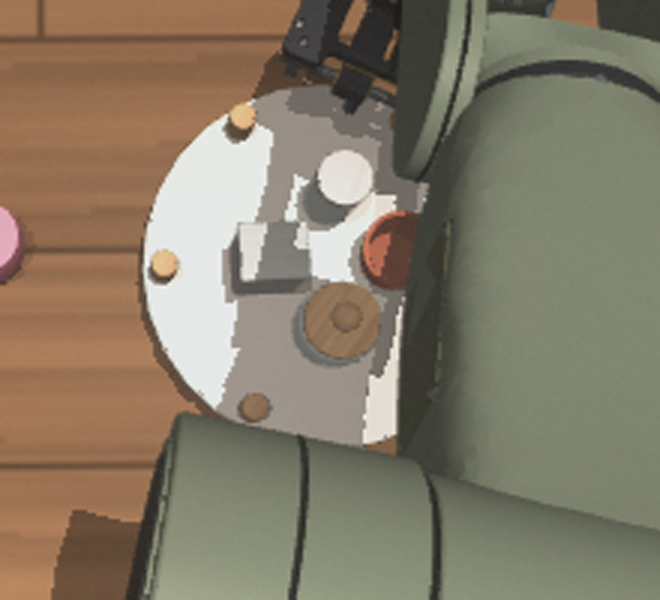

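The lid is now near the front at crop (342,320), but the arm hides part of the tray. I'll centre the fingers on the peg, lift clear, and measure with an open view.

```bash
python3 -m crank '[[0.5,[-0.002,-0.005,0],-2],[0.5,[-0.004,-0.011,0],-5],[0.5,[-0.004,-0.011,0.03],-5],[0.5,[-0.004,-0.011,0.09],-5],[0.5,[-0.004,-0.011,0.15],-5],[0.5,[-0.05,-0.06,0.15],-5],[0.5,[-0.2,-0.3,0.15],-5],[0.5,[-0.2,-0.3,0.15],-5],[0.5,[-0.25,-0.35,0.15],-5],[0.5,[-0.3,-0.4,0.15],-5]]'
python3 -m crank '[[0.5,[-0.2,-0.1,0],0],[0.5,[-0.2,-0.1,0],0],[0.5,[-0.2,-0.1,0],0]]'
python3 - <<'E'
from h import *
p=vision.snapshot("top");find(p);cv2.imwrite("pics/t5.png",cv2.resize(p["frame"][110:290,300:480,::-1],None,fx=3.3,fy=3.3,interpolation=cv2.INTER_CUBIC))
E
```

```text
t: 10.65
position: [0.4879, -0.3991, 0.3979]
orientation: [0.792, 3.04, -0.0]
wrist_force: [0.9, -0.3, 0.5]
finger_gap: 0.0457
grasp_force: 0.0
t: 11.02
position: [0.3195, -0.482, 0.3979]
orientation: [0.792, 3.04, -0.001]
wrist_force: [-0.1, -0.3, 0.4]
finger_gap: 0.0458
grasp_force: 0.0
stand 0.27 [394, 204] [ 0.536 -0.106  0.   ]
pointer 0.81 [392, 264] [ 0.398 -0.094  0.034]
tray_top 0.63 [392, 189] [ 0.562 -0.095  0.045]
tray_top 0.44 [410, 183] [ 0.574 -0.134  0.045]
knob_jar_mid 0.97 [273, 180] [0.576 0.162 0.081]
knob_jar_mid 0.88 [391, 206] [ 0.52  -0.085  0.081]
slim_jar_mid 0.95 [428, 309] [ 0.305 -0.157  0.081]
slim_jar_mid 0.82 [391, 162] [ 0.612 -0.086  0.081]
square_tin_mid 0.92 [370, 188] [ 0.559 -0.041  0.08 ]
ramekin_mid 0.89 [409, 183] [ 0.571 -0.128  0.065]
big_can_mid 0.58 [183, 215] [0.508 0.359 0.052]
```

View pics/t5.png

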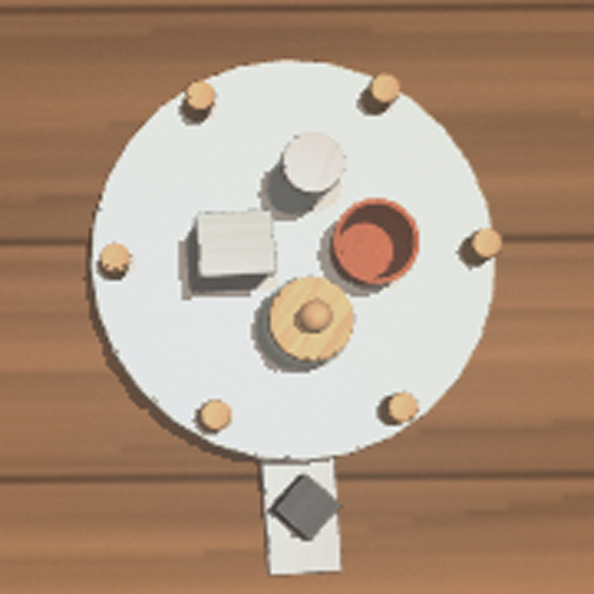

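Clear view: the lid is at crop (312,319), the knob at (316,315), the pointer's top centre at (306,504), and all six pegs are visible.

Run:
```python
from h import *
p=vision.snapshot("top");f=p["frame"]
cr=lambda q,z:ray(p,(300+(q[0]+.5)/3.3-.5,110+(q[1]+.5)/3.3-.5),z)[:2]
pg=np.array([cr(q,.075) for q in [(201,95),(385,87),(487,243),(403,406),(215,414),(115,258)]]);c=pg.mean(0)
an=lambda X:np.degrees(np.arctan2(*(X-c)[::-1])).round(1)%360
print("c",c.round(4),[ (an(x),np.hypot(*(x-c)).round(3)) for x in pg])
# lid & knob & pointer by colour
hsv=cv2.cvtColor(f,cv2.COLOR_RGB2HSV)
m=((hsv[...,1]>70)&(hsv[...,0]<25)&(hsv[...,0]>10)).astype(np.uint8);n=np.zeros_like(m);cv2.circle(n,(394,206),17,1,-1);m&=n
n2,l,s,ct=cv2.connectedComponentsWithStats(m);i=1+s[1:,4].argmax();(u,v),r=cv2.minEnclosingCircle(np.argwhere(l==i)[:,::-1].astype(np.float32))
print("lid px",u,v,r,s[i],ct[i])
for n,X in dict(lid=ray(p,ct[i],.099)[:2],lid2=cr((312,319),.099),knob=cr((316,315),.108),net=np.array([.52,-.085]),ptr=cr((306,504),.034),tongueend=(cr((270,574),.0,)+cr((341,570),.0))/2).items(): print(n,X.round(4),an(X),np.hypot(*(X-c)).round(3))
p=vision.snapshot("scene")
for nm in ("knob_jar_mid","pointer","tray_top"):
    for r in models.tip_of(nm,p)[:2]: v,u=r["centre"];X=ray(p,(u,v),Z[nm])[:2];print(nm,r["conf"],X.round(3),an(X))
```

```text
c [ 0.5644 -0.0867] [(np.float64(31.7), np.float64(0.119)), (np.float64(331.9), np.float64(0.12)), (np.float64(271.7), np.float64(0.12)), (np.float64(212.0), np.float64(0.119)), (np.float64(151.6), np.float64(0.12)), (np.float64(92.1), np.float64(0.119))]
lid px 393.725341796875 206.3732452392578 12.799342155456543 [381 194  26  26 507] [393.91715976 206.24654832]
lid [ 0.5166 -0.0877] 181.2 0.048
lid2 [ 0.5164 -0.0883] 181.9 0.048
knob [ 0.5176 -0.0891] 183.0 0.047
net [ 0.52  -0.085] 177.8 0.044
ptr [ 0.402  -0.0941] 182.6 0.163
tongueend [ 0.356  -0.0991] 183.4 0.209
knob_jar_mid 0.97 [ 0.517 -0.084] 176.2
knob_jar_mid 0.61 [0.621 0.179] 78.1
pointer 0.95 [ 0.402 -0.093] 182.2
tray_top 0.61 [ 0.565 -0.087] 358.8
```

The jar bearing is about 182° and the pointer's about 183°, a difference of under 1 mm at the jar. Nothing is touched and the tray is at rest, so I'm handing in.

```bash
python3 -c "
from workcell import job
print(job.job_done())"
```

```text
the job is handed in; nothing more can be done
None
```

I turned the carousel about 143° counter-clockwise by one peg, and the knob jar now stands behind the pointer, about 1° off by the camera. The arm is clear, the tray is at rest, and the job is handed in (about 11 s of the 48 s used).

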